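# Make up two probe joint kits

### The job

Make up the two joint kits for the probe from the parts on the grey mat: going from the tray's white label, the three-compartment tray gets the large flanged plug, then the plain tube sleeve, then the large hex nut, and the two-compartment tray gets the small flanged plug, then the slotted lock ring. Each part stands upright, flat on the floor of its own compartment, the same way up as it stood on the mat; set the parts down rather than drop them and knock none over. Leave the small hex nut, the caliper and the probe where they are.

Things in the scene. Friction and masses are not known exactly. Their poses are not given: they have to be found in the camera images.
- plug_large_center (a point): Large flanged end plug, turned steel: round flange 54 mm across and 10 mm thick at the bottom, above it a round body 40 mm across with two black seal rings and a chamfered top, 46 mm tall in all. Grip the body (fingertips 11 mm or more above the underside) or the flange. Stands upright on the grey stock mat (3 mm thick). This point: its centre, on the axis, 23 mm above its underside; z is its axis, up.
- sleeve_center (a point): Plain steel tube sleeve, 36 mm outside diameter, 26 mm bore, 50 mm tall: the tallest, narrow-bored tube. Stands upright on the grey stock mat (3 mm thick). This point: its centre, on the axis, 25 mm above its underside; z is its axis, up.
- nut_large_center (a point): Large steel hexagon nut with a round hole through it, 46 mm across flats, 53 mm across corners, 28 mm tall; two of its flats face its own +x and -x (the others every 60 degrees). Stands upright on the grey stock mat (3 mm thick). This point: its centre, on the axis, 14 mm above its underside; z is its axis, up.
- plug_small_center (a point): Small flanged end plug, turned steel: round flange 40 mm across and 10 mm thick at the bottom, above it a round body 28 mm across with two black seal rings and a chamfered top, 40 mm tall in all. Grip the body (fingertips 11 mm or more above the underside) or the flange. Stands upright on the grey stock mat (3 mm thick). This point: its centre, on the axis, 20 mm above its underside; z is its axis, up.
- lock_ring_center (a point): Slotted lock ring, a low wide steel ring: 50 mm outside diameter, 36 mm bore, 28 mm tall, with four dark spanner slots in its upper rim (marks only; the outside is smooth and round). Stands upright on the grey stock mat (3 mm thick). This point: its centre, on the axis, 14 mm above its underside; z is its axis, up.
- nut_small_center (a point): Small steel hexagon nut with a round hole through it, 30 mm across flats, 35 mm across corners, 28 mm tall; two of its flats face its own +x and -x (the others every 60 degrees). The spare: it stays where it is. Stands upright on the grey stock mat (3 mm thick). This point: its centre, on the axis, 14 mm above its underside; z is its axis, up.
- tray_long: Fixed open kit tray, blue plastic, 256 x 118 mm (x, y): three compartments in a row along x, each 80 x 110 mm (x, y) inside, centres x = -84, 0, +84 mm, counted from the label. Floor top 4 mm above the underside, walls and dividers 4 mm thick, rim 18 mm and dividers 16 mm above the underside. Origin: centre of the underside. The white label is in a slanted holder outside the -x end, 20 mm out, below the rim.
- tray_short: Fixed open kit tray, blue plastic, 172 x 118 mm (x, y): two compartments in a row along x, each 80 x 110 mm (x, y) inside, centres x = -42, +42 mm, counted from the label. Floor top 4 mm above the underside, walls and dividers 4 mm thick, rim 18 mm and dividers 16 mm above the underside. Origin: centre of the underside. The white label is in a slanted holder outside the -x end, 20 mm out, below the rim.
- caliper: Digital caliper lying loose on the bench between the robot and the mat, 235 mm long along its x, up to 60 mm wide, 15 mm high, 0.2 kg. Origin: middle of its length, on the bench. Bystander, not to be moved.
- probe: The probe: a bright steel tube with black ends, 56 mm thick and about 460 mm long along its y, on two black cradles that belong to it; top 65 mm above the bench, 80 mm wide over the cradles, 1.6 kg, loose, on the far side of the mat. Origin: on the bench below its middle. Bystander, not to be moved.
Things that resemble listed ones, but are neither listed nor needed, are in the scene too. Leave any red look-alike of the part that bears plug_small_center alone. What is shaped like the part that bears sleeve_center but pink is not meant.

How it is judged:
By the outcome, as a careful person would: the job done as asked, in the order asked, and still so for the second after the job is handed in, with the robot touching nothing.
It also fails if it takes over 138 s, if anything falls off the work surface, if the arm or the gripper's body presses on something with over 40 N, if the wrist force passes 120 N, or if a joint passes its speed limit or range.

### The arm

A 6-joint arm with a two-finger parallel gripper is mounted at the origin on the work surface. World frame = base frame: x ahead of the robot, y to its left, z up, the work surface at z = 0. Lengths are in mm, angles in rad, forces in N, time in s.
With the tool pointing down it reaches from about 350 to 975 mm from the base axis. Payload 7.1 kg.
Tool frame: the origin (TCP) lies midway between the tips of the shut fingers; the grasp point (between the pads) lies pinch_z behind it (pinch_z is the distance from the TCP to the grasp point, in mm); z points along the fingers, y is the line along which they close (so a half turn about z gives the same grasp; the last joint's range is limited). The gripper opens to 88 mm and grips with 3 to 60 N. Pads are 20 mm wide; open, the fingers measure 115 mm over their backs; the gripper's body (75 mm by 178 mm) begins 61 mm behind the grasp point.
Start: joints at [-1.289, 0.423, 1.63, -0, 1.089, -0.019], TCP at [185.196, -596.915, 222.675] pointing down, gripper open.
Joint ranges: [-3, 3], [-0.9, 2.11], [0.09, 2.58], [-1.31, 4.45], [0.11, 2.69], [-2.54, 2.54]. Speed limits (rad/s): [2.39, 2.39, 3.01, 3.14, 3.14, 3.14].

### API

Orientations are given as a rotation vector (axis times angle).
In Python, from workcell import get_obs, get_image, close_job, pinch_z gives the robot as it stands.
- The arm moves only by the tool jog_arm, never from a script. Its argument "commands" is a list of rows, each a list of 3 entries, a list of its own where there are three numbers: the gripper command: -1 is shut, 1 is fully open, values between are in proportion, then the shift along the tool's x, y, z as a fraction of full scale, then the turn, a rotation vector about the tool's x, y, z as a fraction of full scale. In form: [[gripper, [tx, ty, tz], [rx, ry, rz]], ...]. A call has 1 to 10 rows; each row shifts and turns the commanded pose from where the row before left it, along the tool's axes as they then stand; what a row does not reach is not made up. Full scale, the value 1, is 0.1 m for a shift and 45 degrees for a turn. A row lasts 1/10 s, in which the tool goes at most 50 mm and 8.59 degrees, less where a joint would pass 70% of its speed; a pose out of reach is approached as far as the arm can. A call with a number of a shift or a turn outside -1 to 1 is refused whole. A call with a gripper value outside its range is refused whole. The fingers move at their own pace and stop on an object; the grip force is fixed at half the most. Time passes only in rows, so rows that do not move let the fingers close. It gives the time, the measured TCP pose, the force, the opening and the grip force at its end, in the units of the state.
- get_obs(): the state, without advancing time (a new reading comes with each control period).
- get_image(name): name is "scene" or "top" or "wrist"; returns a dict with "image" (400x640x3 uint8, blue, green, red), "z_map" (400x640 float32, mm along the optical axis (not along the pixel's ray), 0 where there is no reading), "intrinsics" (3x3 intrinsics, pixels), "k1" (the pictures are not rectified: a ray, as slopes to the right and down, at radius r is drawn at 1 + k1 r^2 times it, then the intrinsics apply), "eye" and "orientation" of the camera in the world; the wrist camera has in their place "mount" (4x4, takes a point from camera to tool coordinates, whose origin is the TCP and whose axes are the flange's). Camera axes: x right, y down, z forward; pixel columns grow to the right and rows downward; lengths in mm; the calibration is good to about 2 mm. A picture is of the moment at which its call begins: read the wrist's pose just before it.
- close_job(): hands the job in; it is judged then, once.
The state is a dict: "t": time; "qpos": joint angles; "qvel": joint speeds; "joint_torque": joint torques, N m; "ee_pos": TCP position; "orientation": TCP orientation; "ft_force": force on the tool from outside, world axes, zero at the start; "moment": the same for the moment, N m; "width": finger opening in mm; "grasp_force": force on a finger pad.
Only numpy, scipy, OpenCV 4.12 (cv2) and the standard library are available. Lean on these libraries where they do the work, as an engineer would, in place of code of your own. Each camera call takes 0.05 s, during which the arm holds its last target. There are 200 camera calls.

## Working session

There is one attempt and no reset: what is moved stays moved. The work goes in short steps, Python scripts to look and compute and a tool call to move; the robot and the scene stay as the last step left them, time stands still between calls to the robot, and variables do not carry over. Pictures are saved under pics/ and viewed, at most 14 in all, crops included, and the job is handed in when it is done.

Besides the shell and the picture viewer there is one more tool, called after ">>>" by a JSON object that holds its "fn" and its "kwargs". jog_arm: Moves the arm, as the interface text tells. Its arguments: {"type":"object","properties":{"commands":{"type":"array","items":{"type":"array"}}},"required":["commands"]}

```bash
ls; mkdir -p pics; python3 - <<'E'
from workcell import *
import cv2,numpy as np,pickle
o=get_obs();print(o,pinch_z)
d={}
for n in("scene","top"):
    d[n]=get_image(n);cv2.imwrite(f"pics/{n}0.png",d[n]["image"]);print(n,d[n]["intrinsics"],d[n]["k1"],d[n]["eye"],d[n]["orientation"])
pickle.dump(d,open("d0.pkl","wb"))
E
```

```text
pics
{'t': 0.0, 'qpos': array([-1.28901377e+00,  4.23849743e-01,  1.63070045e+00, -2.12094700e-05,
        1.08862548e+00, -1.89887349e-02]), 'qvel': array([-0.00066127,  0.00025944,  0.00100701, -0.00229484,  0.00082233,
        0.00020949]), 'joint_torque': array([-9.14114139e-05, -5.44631588e+01, -2.73662406e+01,  6.44624582e-02,
        2.27647321e-02, -1.56704932e-04]), 'ee_pos': array([ 185.0264943 , -596.38253877,  221.89205195]), 'orientation': array([-3.10458311e+00, -4.70452179e-01,  3.54866238e-04]), 'ft_force': array([-0.17225636, -0.33294909, -0.02811517]), 'moment': array([-0.00949452,  0.02239659,  0.02873156]), 'grasp_force': 0.0, 'width': 88.08469083529629} 18.700000000000003
scene [[389.1122719    0.         323.76715943]
 [  0.         389.1122719  198.33295384]
 [  0.           0.           1.        ]] -0.037730512629910944 [962.24763581 415.00929007 588.56612169] [-0.99598561 -2.43325732  1.05940202]
top [[366.68398156   0.         324.15045263]
 [  0.         366.68398156 196.81610019]
 [  0.           0.           1.        ]] -0.04377045173742287 [496.9680628    4.8651777  803.02568433] [-2.1780299   2.20294894 -0.10446382]
```

View pics/top0.png

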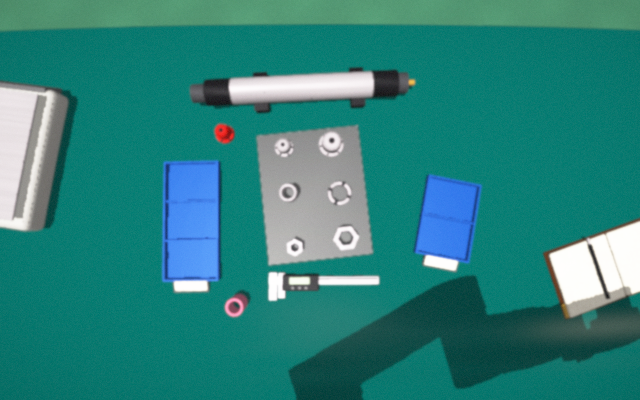

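View pics/scene0.png

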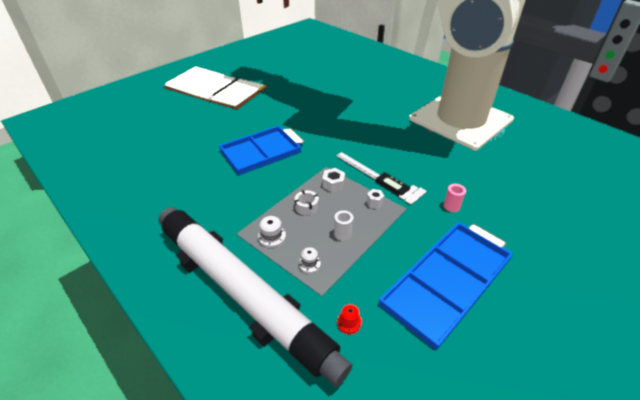

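Top view: small plug (284,147), large plug (331,144), sleeve (288,191), ring (340,193), small nut (295,246), large nut (346,237). The long tray is at left, (191,220), and the short tray at right, (448,219); both have their labels at the bottom. The scene view shows the same layout, plus the red and pink decoys.

```bash
cat > h.py <<'E'
import numpy as np,cv2
from scipy.spatial.transform import Rotation as R
def pose(d,obs=None):
    if "mount" in d:
        T=np.eye(4);T[:3,:3]=R.from_rotvec(obs["orientation"]).as_matrix();T[:3,3]=obs["ee_pos"]
        T=T@np.array(d["mount"]);return T[:3,:3],T[:3,3]
    return R.from_rotvec(d["orientation"]).as_matrix(),np.array(d["eye"])
def slopes(d,uv):
    p=cv2.undistortPoints(np.asarray(uv,np.float64).reshape(-1,1,2),d["intrinsics"],np.array([d["k1"],0,0,0.]))[:,0]
    return np.c_[p,np.ones(len(p))]
def plane(d,uv,z,obs=None):
    M,e=pose(d,obs);r=slopes(d,uv)@M.T
    return e+r*((z-e[2])/r[:,2])[:,None]
def cloud(d,obs=None):
    M,e=pose(d,obs);v,u=np.mgrid[:400,:640]
    P=(slopes(d,np.c_[u.ravel(),v.ravel()])*d["z_map"].reshape(-1,1))@M.T+e
    P[d["z_map"].ravel()==0]=np.nan
    return P.reshape(400,640,3)
E
python3 - <<'E'
from h import *
import pickle
d=pickle.load(open("d0.pkl","rb"))["top"]
P=cloud(d);im=d["image"].astype(int)
print("bench",P[330,100],"mat",P[165,310],P[220,280])
for n,(u,v),h in[("ps",(284,147),43),("pl",(331,144),49),("sl",(288,191),53),("ring",(340,193),31),("ns",(295,246),31),("nl",(346,237),31),("red",(224,133),0),("pink",(236,305),0)]:
    w=P[v-18:v+19,u-18:u+19];m=(w[...,2]>12)
    if h: m2=m&(abs(w[...,2]-h)<5)
    else: m2=m
    vv,uu=np.nonzero(m2);uv=np.c_[uu+u-18,vv+v-18].astype(np.float32)
    q=cv2.convexHull(uv);c,r=cv2.minEnclosingCircle(q);mo=cv2.moments(q);c=(mo["m10"]/mo["m00"],mo["m01"]/mo["m00"])
    hh=h or np.nanmax(w[...,2])
    pc=plane(d,[c],hh)[0]; print(n,np.round(pc,1),"px",np.round(c,1),"D",round(2*r*(803-hh)/366.7,1),"zmed",np.nanmedian(w[...,2][m2]),m2.sum())
hsv=cv2.cvtColor(d["image"],cv2.COLOR_BGR2HSV)
m=cv2.inRange(hsv,(105,120,60),(125,255,255))
cs,_=cv2.findContours(m,cv2.RETR_EXTERNAL,cv2.CHAIN_APPROX_NONE)
for c in cs:
    if cv2.contourArea(c)<800: continue
    X=plane(d,c.reshape(-1,2).astype(float),18)[:,:2].astype(np.float32)
    (cx,cy),s,a=cv2.minAreaRect(X);print("tray",cx,cy,s,a, np.round(cv2.boxPoints(((cx,cy),s,a))).tolist())
E
```

```text
bench [274.99436345 479.25143987  -1.49636297] mat [629.42923145  20.40980367   3.52765207] [509.34370545  86.76670462   2.80034999]
ps [667.8  76.4  43. ] px [282.8 144.1] D 27.1 zmed 43.06091097139057 134
pl [674.  -26.4  49. ] px [331.7 140.1] D 38.7 zmed 49.34356092503606 278
sl [566.1  65.3  53. ] px [287.9 191.8] D 35.2 zmed 53.21954463137092 118
ring [565.7 -41.9  31. ] px [339.5 192.4] D 50.3 zmed 31.544116111143467 224
ns [452.6  53.3  31. ] px [294.8 246.8] D 33.8 zmed 31.20701540251082 146
nl [471.1 -53.9  31. ] px [345.8 237.3] D 52.8 zmed 31.666499980863932 298
red [692.7 202.3  43.3] px [223.  133.1] D 40.5 zmed 38.325076138555346 199
pink [338.6 171.7  53.1] px [235.6 305.1] D 46.7 zmed 44.61813705298914 269
tray 508.59136962890625 -276.241455078125 (120.65345001220703, 171.90142822265625) 78.25581359863281 [[412.0, -318.0], [580.0, -353.0], [605.0, -235.0], [437.0, -200.0]]
tray 510.0623474121094 275.9098815917969 (256.9693603515625, 121.0119400024414) 0.5679108500480652 [[381.0, 335.0], [382.0, 214.0], [639.0, 217.0], [638.0, 338.0]]
```

>>> {"fn": "jog_arm", "kwargs": {"commands": [[1,[0,0,0],[0,0,0.128]],[1,[0,0,0],[0,0,0.128]],[1,[0,0,0],[0,0,0.128]],[1,[0.27,-0.32,0],[0,0,0]],[1,[0.27,-0.32,0],[0,0,0]],[1,[0.27,-0.32,0],[0,0,0]],[1,[0.27,-0.32,0],[0,0,0]],[1,[0.27,-0.32,0],[0,0,0]],[1,[0.27,-0.32,0],[0,0,0]],[1,[0.27,-0.32,0],[0,0,0]]]}}

```text
t: 1.1
ee_pos: [375.0, -371.5, 222.5]
orientation: [-3.141, 0.002, 0.001]
ft_force: [0.2, 0.4, 0.1]
width: 87.6
grasp_force: 0.0
```

>>> {"fn": "jog_arm", "kwargs": {"commands": [[1,[0.27,-0.32,0],[0,0,0]],[1,[0.27,-0.32,0],[0,0,0]],[1,[0.27,-0.32,0],[0,0,0]],[1,[0.27,-0.32,0],[0,0,0]],[1,[0.27,-0.32,0],[0,0,0]],[1,[0.27,-0.32,0],[0,0,0]],[1,[0.27,-0.32,0],[0,0,0]],[1,[0.27,-0.32,0],[0,0,0]],[1,[0,0,0],[0,0,0]],[1,[0,0,0],[0,0,0]]]}}

```text
t: 2.1
ee_pos: [590.4, -116.5, 222.0]
orientation: [-3.142, -0.002, 0.002]
ft_force: [0.1, -0.3, 0.3]
width: 87.9
grasp_force: 0.0
```

>>> {"fn": "jog_arm", "kwargs": {"commands": [[1,[0.28,-0.3,0],[0,0,0]],[1,[0.28,-0.3,0],[0,0,0]],[1,[0.28,-0.31,0],[0,0,0]],[1,[0,0,0],[0,0,0]],[1,[0,0,0],[0,0,0]]]}}

```text
t: 2.6
ee_pos: [673.8, -27.2, 222.0]
orientation: [3.141, -0.001, -0.003]
ft_force: [0.2, -0.4, -0.2]
width: 88.0
grasp_force: 0.0
```

```bash
python3 - <<'E'
from workcell import *
import cv2,pickle
o=get_obs();d=get_image("wrist");pickle.dump((o,d),open("w1.pkl","wb"));cv2.imwrite("pics/w1.png",d["image"]);print(o["ee_pos"],o["qpos"],d["mount"])
E
```

```text
[673.79836932 -27.1505407  222.03497028] [-5.76886404e-02  4.96846598e-01  1.51168565e+00 -5.57334478e-04
  1.13464642e+00  1.51398442e+00] [[ 6.95430066e-04 -9.70029611e-01 -2.42985741e-01  6.58576250e+01]
 [ 9.99999691e-01  5.85189534e-04  5.25869024e-04 -1.37088607e+00]
 [-3.67915811e-04 -2.42986032e-01  9.70029718e-01 -1.62040662e+02]
 [ 0.00000000e+00  0.00000000e+00  0.00000000e+00  1.00000000e+00]]
```

View pics/w1.png

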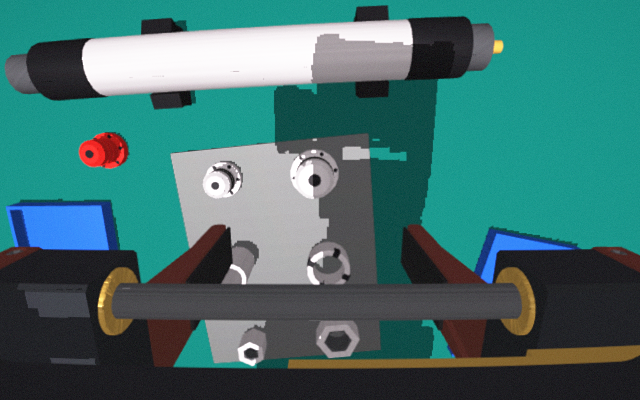

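The wrist view shows the large plug's top at about (315,173), the small plug at (218,182), the ring at (328,264) and the large nut at (337,338). I'll check these against the top-view positions.

```bash
python3 - <<'E'
from h import *
import pickle
o,d=pickle.load(open("w1.pkl","rb"))
P=cloud(d,o)
for n,(x,y,h),r in[("ps",(667.8,76.4,43),26),("pl",(674,-26.4,49),30),("ring",(565.7,-41.9,31),30),("nl",(471.1,-53.9,31),30)]:
    m=(np.hypot(P[...,0]-x,P[...,1]-y)<r+5)&(abs(P[...,2]-h)<4)
    m[:, :]&=True
    Q=P[m][:,:2].astype(np.float32)
    if len(Q)<10: print(n,len(Q));continue
    hu=cv2.convexHull(Q);c,rr=cv2.minEnclosingCircle(hu);mo=cv2.moments(hu)
    print(n,"circ",np.round(c,1),round(2*rr,1),"hull",round(mo["m10"]/mo["m00"],1),round(mo["m01"]/mo["m00"],1),"z",np.median(P[m][:,2]),len(Q))
# nut angle: top-face hull in wrist and top view
dt=pickle.load(open("d0.pkl","rb"))["top"]
for D,ob in((d,o),(dt,None)):
    C=cloud(D,ob);m=(np.hypot(C[...,0]-471,C[...,1]+54)<34)&(abs(C[...,2]-31)<4)
    v,u=np.nonzero(m)
    X=plane(D,np.c_[u,v].astype(float),31,ob)[:,:2]
    c=X.min(0)/2+X.max(0)/2
    th=np.radians(np.arange(-30,30,1.));w=[]
    for t in th:
        s=0
        for k in range(3):
            a=X@np.array([np.cos(t+k*np.pi/3),np.sin(t+k*np.pi/3)]);s+=a.max()-a.min()
        w.append(s/3)
    w=np.array(w);i=w.argmin();print("nut",c,"flat-normal angle deg",np.degrees(th[i]),w.min(),w.max(), np.degrees(np.angle(-np.sum(w*np.exp(6j*th)))/6))
E
```

```text
ps circ [666.4  79.3] 28.1 hull 666.6 79.3 z 42.45590064275103 526
pl circ [673.3 -23.8] 39.9 hull 673.3 -23.8 z 48.70619219515095 1129
ring circ [564.7 -40.2] 51.2 hull 566.8 -40.2 z 30.784629486048914 615
nl circ [470.7 -51.8] 52.1 hull 470.4 -52.1 z 30.810447136865605 829
nut [471.49703539 -51.9839902 ] flat-normal angle deg 5.0 47.61173564964968 52.26845473212099 5.257597255818653
nut [470.73397617 -54.22407488] flat-normal angle deg 6.000000000000001 46.06819397453611 51.15797592568358 6.257825402832495
```

>>> {"fn": "jog_arm", "kwargs": {"commands": [[1,[0,0,0.4],[0,0,0]],[1,[0,0,0.4],[0,0,0]],[1,[0,0,0.4],[0,0,0]],[1,[0,0,0.4],[0,0,0]],[1,[0,0,0.25],[0,0,0]],[1,[0,0,0.17],[0,0,0]],[1,[0,0,0],[0,0,0]],[1,[0,0,0],[0,0,0]]]}}

```text
t: 3.45
ee_pos: [674.9, -27.1, 21.6]
orientation: [3.141, -0.003, 0.001]
ft_force: [0.2, 0.5, 0.3]
width: 87.7
grasp_force: 0.0
```

>>> {"fn": "jog_arm", "kwargs": {"commands": [[-1,[0,0,0],[0,0,0]],[-1,[0,0,0],[0,0,0]],[-1,[0,0,0],[0,0,0]],[-1,[0,0,0],[0,0,0]],[-1,[0,0,0],[0,0,0]],[-1,[0,0,0],[0,0,0]],[-1,[0,0,0],[0,0,0]],[-1,[0,0,0],[0,0,0]]]}}

```text
t: 4.25
ee_pos: [674.6, -26.1, 20.7]
orientation: [-3.141, 0.001, 0.0]
ft_force: [-0.6, 1.1, 1.5]
width: 39.4
grasp_force: 30.0
```

>>> {"fn": "jog_arm", "kwargs": {"commands": [[-1,[0,0,-0.1],[0,0,0]],[-1,[0,0,-0.3],[0,0,0]],[-1,[0,0,-0.3],[0,0,0]],[-1,[0,0,-0.3],[0,0,0]],[-1,[0,0,0],[0,0,0]],[-1,[-0.12,-0.15,0],[0,0,0]],[-1,[-0.248,-0.301,0],[0,0,0]],[-1,[-0.248,-0.301,0],[0,0,0]],[-1,[-0.248,-0.301,0],[0,0,0]],[-1,[-0.248,-0.301,0],[0,0,0]]]}}

```text
t: 5.25
ee_pos: [561.4, 109.8, 119.2]
orientation: [3.141, -0.002, -0.003]
ft_force: [0.6, 0.9, -3.9]
width: 39.2
grasp_force: 30.0
```

>>> {"fn": "jog_arm", "kwargs": {"commands": [[-1,[-0.248,-0.301,0],[0,0,0]],[-1,[-0.248,-0.301,0],[0,0,0]],[-1,[-0.248,-0.301,0],[0,0,0]],[-1,[-0.248,-0.301,0],[0,0,0]],[-1,[-0.248,-0.301,0],[0,0,0]],[-1,[-0.128,-0.151,0],[0,0,0]],[-1,[0,0,0],[0,0,0]],[-1,[0,0,0],[0,0,0]]]}}

```text
t: 6.05
ee_pos: [426.4, 274.7, 119.9]
orientation: [3.141, 0.001, -0.001]
ft_force: [0.3, 0.3, -3.3]
width: 39.4
grasp_force: 30.0
```

>>> {"fn": "jog_arm", "kwargs": {"commands": [[-1,[0,0,0.3],[0,0,0]],[-1,[0,0,0.3],[0,0,0]],[-1,[0,0,0.2],[0,0,0]],[-1,[0,0,0.1],[0,0,0]],[-1,[0,0,0.05],[0,0,0]],[-1,[0,0,0.02],[0,0,0]],[-1,[0,0,0.01],[0,0,0]],[-1,[0,0,0],[0,0,0]],[-1,[0,0,0],[0,0,0]]]}}

```text
t: 6.95
ee_pos: [427.4, 275.2, 23.4]
orientation: [-3.141, 0.001, -0.002]
ft_force: [0.3, -0.1, -4.6]
width: 39.4
grasp_force: 30.0
```

>>> {"fn": "jog_arm", "kwargs": {"commands": [[-1,[0,0,0.01],[0,0,0]],[-1,[0,0,0],[0,0,0]],[-1,[0,0,0],[0,0,0]]]}}

```text
t: 7.25
ee_pos: [426.9, 275.0, 21.8]
orientation: [-3.141, 0.001, -0.0]
ft_force: [0.1, -0.0, -3.9]
width: 39.5
grasp_force: 30.0
```

>>> {"fn": "jog_arm", "kwargs": {"commands": [[-1,[0,0,0.007],[0,0,0]],[-1,[0,0,0],[0,0,0]],[-1,[0,0,0],[0,0,0]]]}}

```text
t: 7.55
ee_pos: [427.0, 275.0, 21.7]
orientation: [-3.141, 0.001, -0.0]
ft_force: [-2.1, -0.8, 6.6]
width: 39.0
grasp_force: 30.0
```

>>> {"fn": "jog_arm", "kwargs": {"commands": [[0.3,[0,0,0],[0,0,0]],[0.3,[0,0,0],[0,0,0]],[0.3,[0,0,0],[0,0,0]],[0.3,[0,0,0],[0,0,0]],[0.3,[0,0,-0.1],[0,0,0]],[0.3,[0,0,-0.3],[0,0,0]],[1,[0,0,-0.3],[0,0,0]],[1,[0,0,-0.3],[0,0,0]]]}}

```text
t: 8.35
ee_pos: [426.7, 274.8, 122.5]
orientation: [3.141, -0.001, -0.0]
ft_force: [0.0, -0.7, 0.2]
width: 69.6
grasp_force: 0.0
```

>>> {"fn": "jog_arm", "kwargs": {"commands": [[1,[0.2,0.3,0],[0,0,0]],[1,[0.2,0.3,0],[0,0,0]],[1,[0.2,0.3,0],[0,0,0]],[1,[0.2,0.3,0],[0,0,0]],[1,[0.2,0.3,0],[0,0,0]],[1,[0.2,0.3,0],[0,0,0]],[1,[0.195,0.284,0],[0,0,0]],[1,[0,0,0],[0,0,0]],[1,[0,0,0],[0,0,0]]]}}

```text
t: 9.25
ee_pos: [566.1, 65.9, 121.3]
orientation: [-3.141, 0.004, 0.0]
ft_force: [1.1, 0.5, -0.9]
width: 87.8
grasp_force: 0.0
```

```bash
python3 - <<'E'
from workcell import *
from h import *
o=get_obs();print(o["ee_pos"])
t=get_image("top");w=get_image("wrist")
P=cloud(t);m=(np.hypot(P[...,0]-426,P[...,1]-275)<40)&(P[...,2]>38);print("plug top",np.nanmean(P[m],0),m.sum(),np.nanmedian(P[m][:,2]))
cv2.imwrite("pics/t2.png",np.vstack([cv2.resize(t["image"][130:300,150:400],None,fx=2,fy=2)]))
E
```

```text
[566.13483541  65.89237969 121.30605693]
plug top [nan nan nan] 0 nan<stdin>:5: RuntimeWarning: Mean of empty slice
  return np.nanmean(a, axis, out=out, keepdims=keepdims)
```

View pics/t2.png

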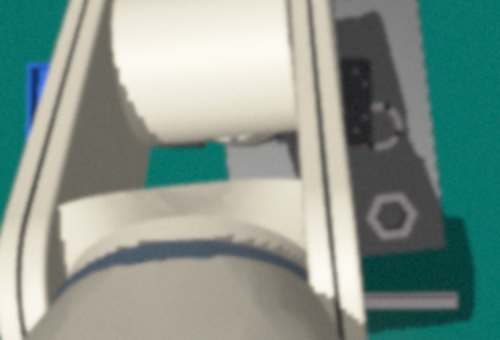

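The arm hides the long tray from the top camera here, so I'll check the plug later and carry on with the sleeve.

>>> {"fn": "jog_arm", "kwargs": {"commands": [[1,[0,0,0.4],[0,0,0]],[1,[0,0,0.4],[0,0,0]],[1,[0,0,0.22],[0,0,0]],[1,[0,0,0],[0,0,0]],[-1,[0,0,0],[0,0,0]],[-1,[0,0,0],[0,0,0]],[-1,[0,0,0],[0,0,0]],[-1,[0,0,0],[0,0,0]],[-1,[0,0,0],[0,0,0]],[-1,[0,0,0],[0,0,0]]]}}

```text
t: 10.35
ee_pos: [566.4, 66.3, 19.4]
orientation: [-3.141, 0.001, -0.001]
ft_force: [-0.6, 0.5, -0.0]
width: 42.9
grasp_force: 0.0
```

>>> {"fn": "jog_arm", "kwargs": {"commands": [[-1,[0,0,0],[0,0,0]],[-1,[0,0,0],[0,0,0]],[-1,[0,0,0],[0,0,0]]]}}

```text
t: 10.65
ee_pos: [566.3, 66.4, 19.2]
orientation: [3.142, -0.001, 0.0]
ft_force: [0.2, -0.5, 3.3]
width: 35.2
grasp_force: 30.0
```

>>> {"fn": "jog_arm", "kwargs": {"commands": [[-1,[0,0,-0.1],[0,0,0]],[-1,[0,0,-0.3],[0,0,0]],[-1,[0,0,-0.3],[0,0,0]],[-1,[0,0,-0.3],[0,0,0]],[-1,[-0.06,-0.2,0],[0,0,0]],[-1,[-0.1,-0.4,0],[0,0,0]],[-1,[-0.1,-0.4,0],[0,0,0]],[-1,[-0.1,-0.4,0],[0,0,0]],[-1,[-0.1,-0.4,0],[0,0,0]],[-1,[-0.1,-0.295,0],[0,0,0]]]}}

```text
t: 11.65
ee_pos: [509.7, 278.1, 119.5]
orientation: [-3.141, 0.0, -0.001]
ft_force: [0.9, -0.3, -1.0]
width: 35.4
grasp_force: 30.0
```

>>> {"fn": "jog_arm", "kwargs": {"commands": [[-1,[0,0,0],[0,0,0]],[-1,[0,0,0],[0,0,0]],[-1,[0,0,0.3],[0,0,0]],[-1,[0,0,0.3],[0,0,0]],[-1,[0,0,0.2],[0,0,0]],[-1,[0,0,0.1],[0,0,0]],[-1,[0,0,0.06],[0,0,0]],[-1,[0,0,0.02],[0,0,0]],[-1,[0,0,0.01],[0,0,0]],[-1,[0,0,0],[0,0,0]]]}}

```text
t: 12.65
ee_pos: [511.0, 276.1, 20.7]
orientation: [-3.141, 0.001, -0.002]
ft_force: [0.2, -0.4, -2.0]
width: 35.6
grasp_force: 30.0
```

>>> {"fn": "jog_arm", "kwargs": {"commands": [[-1,[0,0,0],[0,0,0]],[-1,[0,0,0],[0,0,0]]]}}

```text
t: 12.85
ee_pos: [510.7, 276.2, 20.6]
orientation: [-3.141, 0.001, -0.001]
ft_force: [-0.0, -0.6, -1.2]
width: 35.2
grasp_force: 30.0
```

>>> {"fn": "jog_arm", "kwargs": {"commands": [[-1,[0,0,0.006],[0,0,0]],[-1,[0,0,0],[0,0,0]],[-1,[0,0,0],[0,0,0]]]}}

```text
t: 13.15
ee_pos: [510.7, 276.2, 20.1]
orientation: [-3.141, 0.001, -0.001]
ft_force: [-1.9, -0.3, 5.1]
width: 35.4
grasp_force: 30.0
```

>>> {"fn": "jog_arm", "kwargs": {"commands": [[0.2,[0,0,0],[0,0,0]],[0.2,[0,0,0],[0,0,0]],[0.2,[0,0,0],[0,0,0]],[0.2,[0,0,0],[0,0,0]],[0.2,[0,0,-0.1],[0,0,0]],[0.2,[0,0,-0.3],[0,0,0]],[1,[0,0,-0.3],[0,0,0]],[1,[0,0,-0.3],[0,0,0]],[1,[-0.05,0.4,0],[0,0,0]],[1,[-0.05,0.4,0],[0,0,0]]]}}

```text
t: 14.15
ee_pos: [501.2, 196.1, 121.4]
orientation: [-3.14, -0.002, -0.006]
ft_force: [0.2, -0.5, -0.2]
width: 81.1
grasp_force: 0.0
```

>>> {"fn": "jog_arm", "kwargs": {"commands": [[1,[-0.05,0.4,0],[0,0,0]],[1,[-0.05,0.4,0],[0,0,0]],[1,[-0.05,0.4,0],[0,0,0]],[1,[-0.05,0.4,0],[0,0,0]],[1,[-0.05,0.4,0],[0,0,0]],[1,[-0.037,0.49,0],[0,0,0]],[1,[0,0,0],[0,0,0]],[1,[0,0,0],[0,0,0]]]}}

```text
t: 14.95
ee_pos: [471.5, -53.9, 119.9]
orientation: [-3.141, 0.006, -0.001]
ft_force: [0.8, 0.4, -0.9]
width: 88.1
grasp_force: 0.0
```

```bash
python3 - <<'E'
from workcell import *
from h import *
o=get_obs();print(o["ee_pos"],o["qpos"])
t=get_image("top")
P=cloud(t)
for c,z in(((426,275),44),((510,276),48)):
    m=(np.hypot(P[...,0]-c[0],P[...,1]-c[1])<38)&(P[...,2]>z);print("top",np.mean(P[m],0),m.sum())
cv2.imwrite("pics/t3.png",cv2.resize(t["image"][130:320,150:390],None,fx=2,fy=2))
E
```

```text
[471.49890974 -53.91347503 119.91432029] [-1.39046833e-01  3.66488313e-01  2.02848797e+00  2.67639031e-04
  7.45970793e-01  1.43546479e+00]
top [426.81930039 272.69956528  49.47850176] 313
top [510.31370103 275.25407712  53.26266402] 135
```

View pics/t3.png

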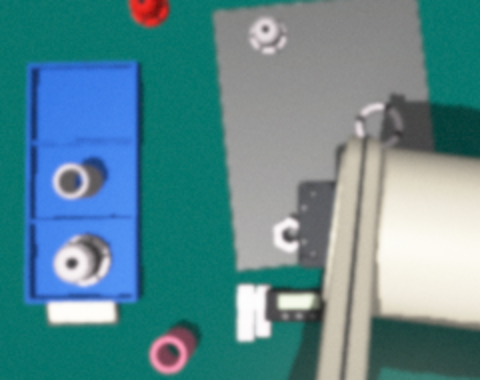

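The plug at (83,260) and the sleeve at (70,180) both stand upright in compartments 1 and 2. Next is the nut: turn to its flats, descend and grip.

>>> {"fn": "jog_arm", "kwargs": {"commands": [[1,[0,0,0],[0,0,0.135]],[1,[0,0,0],[0,0,0.135]],[1,[0,0,0],[0,0,0.135]],[1,[0,0,0],[0,0,0.135]],[1,[0,0,0.4],[0,0,0]],[1,[0,0,0.4],[0,0,0]],[1,[0,0,0.2],[0,0,0]],[1,[0,0,0.1],[0,0,0]],[1,[0,0,0],[0,0,0]],[1,[0,0,0],[0,0,0]]]}}

```text
t: 16.0
ee_pos: [472.1, -52.3, 10.0]
orientation: [-3.071, 0.66, -0.001]
ft_force: [0.4, -0.3, -0.5]
width: 87.7
grasp_force: 0.0
```

>>> {"fn": "jog_arm", "kwargs": {"commands": [[-1,[0,0,0],[0,0,0]],[-1,[0,0,0],[0,0,0]],[-1,[0,0,0],[0,0,0]],[-1,[0,0,0],[0,0,0]],[-1,[0,0,0],[0,0,0]],[-1,[0,0,0],[0,0,0]],[-1,[0,0,0],[0,0,0]],[-1,[0,0,0],[0,0,0]]]}}

```text
t: 16.8
ee_pos: [471.4, -53.2, 9.5]
orientation: [3.071, -0.662, 0.0]
ft_force: [-0.4, 0.1, 4.1]
width: 45.5
grasp_force: 30.0
```

>>> {"fn": "jog_arm", "kwargs": {"commands": [[-1,[0,0,-0.1],[0,0,0]],[-1,[0,0,-0.35],[0,0,0]],[-1,[0,0,-0.35],[0,0,0]],[-1,[0,0,-0.3],[0,0,0]],[-1,[0,0,0],[0,0,-0.135]],[-1,[0,0,0],[0,0,-0.135]],[-1,[0,0,0],[0,0,-0.135]],[-1,[0,0,0],[0,0,-0.135]],[-1,[0.07,-0.2,0],[0,0,0]],[-1,[0.13,-0.35,0],[0,0,0]]]}}

```text
t: 17.8
ee_pos: [490.7, 1.4, 119.7]
orientation: [3.141, -0.006, -0.002]
ft_force: [0.7, -0.1, -2.3]
width: 45.9
grasp_force: 30.0
```

>>> {"fn": "jog_arm", "kwargs": {"commands": [[-1,[0.13,-0.35,0],[0,0,0]],[-1,[0.13,-0.35,0],[0,0,0]],[-1,[0.13,-0.35,0],[0,0,0]],[-1,[0.13,-0.35,0],[0,0,0]],[-1,[0.13,-0.35,0],[0,0,0]],[-1,[0.13,-0.35,0],[0,0,0]],[-1,[0.13,-0.35,0],[0,0,0]],[-1,[0.12,-0.3,0],[0,0,0]],[-1,[0,0,0],[0,0,0]],[-1,[0,0,0],[0,0,0]]]}}

```text
t: 18.8
ee_pos: [593.9, 277.1, 119.1]
orientation: [3.141, 0.001, -0.002]
ft_force: [0.3, -0.5, -2.3]
width: 45.7
grasp_force: 30.0
```

>>> {"fn": "jog_arm", "kwargs": {"commands": [[-1,[0,0,0.4],[0,0,0]],[-1,[0,0,0.35],[0,0,0]],[-1,[0,0,0.2],[0,0,0]],[-1,[0,0,0.08],[0,0,0]],[-1,[0,0,0.04],[0,0,0]],[-1,[0,0,0.02],[0,0,0]],[-1,[0,0,0],[0,0,0]],[-1,[0,0,0],[0,0,0]],[-1,[0,0,0],[0,0,0]]]}}

```text
t: 19.7
ee_pos: [595.2, 277.1, 11.3]
orientation: [-3.141, 0.001, -0.002]
ft_force: [-0.1, 1.1, -2.7]
width: 46.0
grasp_force: 30.0
```

>>> {"fn": "jog_arm", "kwargs": {"commands": [[-1,[0,0,0.006],[0,0,0]],[-1,[0,0,0],[0,0,0]],[-1,[0,0,0],[0,0,0]]]}}

```text
t: 20.0
ee_pos: [595.1, 277.1, 10.5]
orientation: [-3.141, 0.001, -0.001]
ft_force: [-1.5, -0.1, 5.6]
width: 45.6
grasp_force: 30.0
```

>>> {"fn": "jog_arm", "kwargs": {"commands": [[0.3,[0,0,0],[0,0,0]],[0.3,[0,0,0],[0,0,0]],[0.3,[0,0,0],[0,0,0]],[0.3,[0,0,0],[0,0,0]],[0.3,[0,0,-0.1],[0,0,0]],[0.3,[0,0,-0.3],[0,0,0]],[1,[0,0,-0.4],[0,0,0]],[1,[0,0,-0.3],[0,0,0]]]}}

```text
t: 20.8
ee_pos: [595.2, 277.1, 122.4]
orientation: [-3.141, 0.001, -0.002]
ft_force: [-0.0, 0.1, -0.1]
width: 69.9
grasp_force: 0.0
```

>>> {"fn": "jog_arm", "kwargs": {"commands": [[1,[0.13,0.35,0],[0,0,0]],[1,[0.13,0.35,0],[0,0,0]],[1,[0.13,0.35,0],[0,0,0]],[1,[0.13,0.35,0],[0,0,0]],[1,[0.13,0.35,0],[0,0,0]],[1,[0.08,0.24,0],[0,0,0]],[1,[0,0,0],[0,0,0]],[1,[0,0,0],[0,0,0]]]}}

```text
t: 21.6
ee_pos: [667.5, 77.6, 120.2]
orientation: [-3.141, 0.004, -0.0]
ft_force: [0.3, 0.2, -0.5]
width: 87.8
grasp_force: 0.0
```

>>> {"fn": "jog_arm", "kwargs": {"commands": [[1,[0,0,0.4],[0,0,0]],[1,[0,0,0.4],[0,0,0]],[1,[0,0,0.21],[0,0,0]],[1,[0,0,0],[0,0,0]],[-1,[0,0,0],[0,0,0]],[-1,[0,0,0],[0,0,0]],[-1,[0,0,0],[0,0,0]],[-1,[0,0,0],[0,0,0]],[-1,[0,0,0],[0,0,0]],[-1,[0,0,0],[0,0,0]]]}}

```text
t: 22.6
ee_pos: [667.7, 77.8, 19.2]
orientation: [-3.142, 0.001, -0.001]
ft_force: [-0.3, -0.4, -0.2]
width: 43.2
grasp_force: 0.0
```

>>> {"fn": "jog_arm", "kwargs": {"commands": [[-1,[0,0,0],[0,0,0]],[-1,[0,0,0],[0,0,0]],[-1,[0,0,0],[0,0,0]],[-1,[0,0,0],[0,0,0]]]}}

```text
t: 23.0
ee_pos: [667.6, 77.8, 18.8]
orientation: [3.142, -0.001, -0.0]
ft_force: [-0.1, -0.2, 0.8]
width: 27.4
grasp_force: 30.0
```

>>> {"fn": "jog_arm", "kwargs": {"commands": [[-1,[0,0,-0.1],[0,0,0]],[-1,[0,0,-0.3],[0,0,0]],[-1,[0,0,-0.3],[0,0,0]],[-1,[0,0,-0.3],[0,0,0]],[-1,[-0.1,0.17,0],[0,0,0]],[-1,[-0.2,0.35,0],[0,0,0]],[-1,[-0.2,0.35,0],[0,0,0]],[-1,[-0.2,0.35,0],[0,0,0]],[-1,[-0.2,0.35,0],[0,0,0]],[-1,[-0.2,0.35,0],[0,0,0]]]}}

```text
t: 24.0
ee_pos: [554.7, -115.7, 117.7]
orientation: [-3.141, 0.001, 0.003]
ft_force: [-0.1, -0.0, -2.6]
width: 27.3
grasp_force: 30.0
```

>>> {"fn": "jog_arm", "kwargs": {"commands": [[-1,[-0.2,0.35,0],[0,0,0]],[-1,[-0.2,0.35,0],[0,0,0]],[-1,[-0.2,0.35,0],[0,0,0]],[-1,[-0.2,0.34,0],[0,0,0]],[-1,[-0.1,0.145,0],[0,0,0]],[-1,[0,0,0],[0,0,0.131]],[-1,[0,0,0],[0,0,0.131]],[-1,[0,0,0],[0,0,0]],[-1,[0,0,0],[0,0,0]]]}}

```text
t: 24.9
ee_pos: [466.2, -267.4, 118.2]
orientation: [-3.125, 0.32, 0.002]
ft_force: [-0.7, -0.6, -3.0]
width: 27.4
grasp_force: 30.0
```

>>> {"fn": "jog_arm", "kwargs": {"commands": [[-1,[0,0,0.35],[0,0,0]],[-1,[0,0,0.3],[0,0,0]],[-1,[0,0,0.2],[0,0,0]],[-1,[0,0,0.08],[0,0,0]],[-1,[0,0,0.04],[0,0,0]],[-1,[0,0,0.02],[0,0,0]],[-1,[0,0,0],[0,0,0]],[-1,[0,0,0],[0,0,0]],[-1,[0,0,0],[0,0,0]]]}}

```text
t: 25.8
ee_pos: [467.7, -267.8, 20.5]
orientation: [3.124, -0.324, 0.002]
ft_force: [-0.2, 0.0, -0.9]
width: 27.3
grasp_force: 30.0
```

>>> {"fn": "jog_arm", "kwargs": {"commands": [[-1,[0,0,0.006],[0,0,0]],[-1,[0,0,0],[0,0,0]],[-1,[0,0,0],[0,0,0]]]}}

```text
t: 26.1
ee_pos: [467.6, -267.8, 19.7]
orientation: [3.124, -0.324, 0.001]
ft_force: [-0.7, -0.3, 5.0]
width: 27.3
grasp_force: 30.0
```

>>> {"fn": "jog_arm", "kwargs": {"commands": [[0.2,[0,0,0],[0,0,0]],[0.2,[0,0,0],[0,0,0]],[0.2,[0,0,0],[0,0,0]],[0.2,[0,0,0],[0,0,0]],[0.2,[0,0,-0.1],[0,0,0]],[0.2,[0,0,-0.3],[0,0,0]],[1,[0,0,-0.3],[0,0,0]],[1,[0,0,-0.3],[0,0,0]],[1,[0,0,0],[0,0,-0.131]],[1,[0,0,0],[0,0,-0.131]]]}}

```text
t: 27.1
ee_pos: [468.0, -268.0, 121.2]
orientation: [3.14, 0.005, 0.004]
ft_force: [0.0, -0.0, 0.2]
width: 81.4
grasp_force: 0.0
```

>>> {"fn": "jog_arm", "kwargs": {"commands": [[1,[0.16,-0.36,0],[0,0,0]],[1,[0.16,-0.36,0],[0,0,0]],[1,[0.16,-0.36,0],[0,0,0]],[1,[0.16,-0.36,0],[0,0,0]],[1,[0.16,-0.36,0],[0,0,0]],[1,[0.16,-0.36,0],[0,0,0]],[1,[0.02,-0.11,0],[0,0,0]],[1,[0,0,0],[0,0,0]],[1,[0,0,0],[0,0,0]]]}}

```text
t: 28.0
ee_pos: [564.8, -41.2, 119.3]
orientation: [3.141, -0.001, -0.001]
ft_force: [0.1, -0.0, 0.2]
width: 87.7
grasp_force: 0.0
```

>>> {"fn": "jog_arm", "kwargs": {"commands": [[1,[0,0,0.4],[0,0,0]],[1,[0,0,0.4],[0,0,0]],[1,[0,0,0.2],[0,0,0]],[1,[0,0,0.08],[0,0,0]],[1,[0,0,0],[0,0,0]],[1,[0,0,0],[0,0,0]],[-1,[0,0,0],[0,0,0]],[-1,[0,0,0],[0,0,0]],[-1,[0,0,0],[0,0,0]],[-1,[0,0,0],[0,0,0]]]}}

```text
t: 29.0
ee_pos: [565.7, -40.6, 11.7]
orientation: [3.142, -0.001, 0.001]
ft_force: [0.5, 0.1, -0.7]
width: 59.3
grasp_force: 0.0
```

>>> {"fn": "jog_arm", "kwargs": {"commands": [[-1,[0,0,0],[0,0,0]],[-1,[0,0,0],[0,0,0]],[-1,[0,0,0],[0,0,0]],[-1,[0,0,0],[0,0,0]]]}}

```text
t: 29.4
ee_pos: [565.5, -40.6, 11.4]
orientation: [-3.142, 0.001, -0.0]
ft_force: [-1.1, 0.1, 4.3]
width: 49.0
grasp_force: 30.0
```

>>> {"fn": "jog_arm", "kwargs": {"commands": [[-1,[0,0,-0.1],[0,0,0]],[-1,[0,0,-0.3],[0,0,0]],[-1,[0,0,-0.3],[0,0,0]],[-1,[0,0,-0.3],[0,0,0]],[-1,[-0.02,0.2,0],[0,0,0]],[-1,[-0.03,0.4,0],[0,0,0]],[-1,[-0.03,0.4,0],[0,0,0]],[-1,[-0.03,0.4,0],[0,0,0]],[-1,[-0.03,0.4,0],[0,0,0]],[-1,[-0.02,0.4,0],[0,0,0]]]}}

```text
t: 30.4
ee_pos: [548.5, -262.0, 111.4]
orientation: [-3.141, 0.001, 0.001]
ft_force: [0.7, -0.5, -2.2]
width: 49.2
grasp_force: 30.0
```

>>> {"fn": "jog_arm", "kwargs": {"commands": [[-1,[0,0.24,0],[0,0,0]],[-1,[0,0,0],[0,0,0.131]],[-1,[0,0,0],[0,0,0.131]],[-1,[0,0,0],[0,0,0]],[-1,[0,0,0],[0,0,0]]]}}

```text
t: 30.9
ee_pos: [549.0, -284.4, 111.2]
orientation: [-3.125, 0.32, 0.001]
ft_force: [0.1, 0.5, -2.9]
width: 49.2
grasp_force: 30.0
```

>>> {"fn": "jog_arm", "kwargs": {"commands": [[-1,[0,0,0.35],[0,0,0]],[-1,[0,0,0.3],[0,0,0]],[-1,[0,0,0.2],[0,0,0]],[-1,[0,0,0.08],[0,0,0]],[-1,[0,0,0.04],[0,0,0]],[-1,[0,0,0.02],[0,0,0]],[-1,[0,0,0],[0,0,0]],[-1,[0,0,0],[0,0,0]],[-1,[0,0,0],[0,0,0]]]}}

```text
t: 31.8
ee_pos: [549.7, -284.9, 13.0]
orientation: [3.124, -0.324, 0.002]
ft_force: [0.2, -0.3, -3.5]
width: 49.1
grasp_force: 30.0
```

>>> {"fn": "jog_arm", "kwargs": {"commands": [[-1,[0,0,0.006],[0,0,0]],[-1,[0,0,0],[0,0,0]],[-1,[0,0,0],[0,0,0]]]}}

```text
t: 32.1
ee_pos: [549.6, -284.8, 12.3]
orientation: [3.125, -0.324, 0.001]
ft_force: [-2.3, 0.9, 6.6]
width: 48.8
grasp_force: 30.0
```

>>> {"fn": "jog_arm", "kwargs": {"commands": [[0.4,[0,0,0],[0,0,0]],[0.4,[0,0,0],[0,0,0]],[0.4,[0,0,0],[0,0,0]],[0.4,[0,0,0],[0,0,0]],[0.4,[0,0,-0.1],[0,0,0]],[0.4,[0,0,-0.3],[0,0,0]],[1,[0,0,-0.3],[0,0,0]],[1,[0,0,-0.3],[0,0,0]],[1,[-0.1,0.4,-0.1],[0,0,0]],[1,[-0.1,0.4,-0.1],[0,0,0]]]}}

```text
t: 33.1
ee_pos: [513.9, -359.2, 133.8]
orientation: [3.124, -0.32, 0.003]
ft_force: [0.2, -0.4, 0.1]
width: 87.0
grasp_force: 0.0
```

>>> {"fn": "jog_arm", "kwargs": {"commands": [[1,[-0.1,0.4,-0.1],[0,0,0]],[1,[-0.1,0.4,-0.1],[0,0,0]],[1,[-0.1,0.4,-0.1],[0,0,0]],[1,[-0.1,0.4,-0.1],[0,0,0]],[1,[0,0,0],[0,0,0]],[1,[0,0,0],[0,0,0]]]}}

```text
t: 33.7
ee_pos: [440.7, -507.7, 172.1]
orientation: [3.124, -0.327, 0.001]
ft_force: [-0.3, 0.5, -0.0]
width: 88.2
grasp_force: 0.0
```

```bash
python3 - <<'E'
from workcell import *
from h import *
t=get_image("top");s=get_image("scene")
P=cloud(t)
for n,c,z in(("pl",(426,275),44),("sl",(510,276),48),("nl",(594,277),27),("ps",(467,-268),39),("ri",(550,-285),27),("ns",(453,53),27)):
    m=(np.hypot(P[...,0]-c[0],P[...,1]-c[1])<36)&(P[...,2]>z);print(n,np.round(np.mean(P[m],0),1),m.sum())
cv2.imwrite("pics/t4.png",t["image"]);cv2.imwrite("pics/s4.png",s["image"])
E
```

```text
pl [426.7 272.8  49.5] 312
sl [510.3 275.1  53.4] 131
nl [595.2 275.5  32. ] 304
ps [ 467.4 -266.6   43.9] 143
ri [ 549.5 -284.    32.7] 238
ns [452.6  53.6  31.4] 145
```

View pics/t4.png

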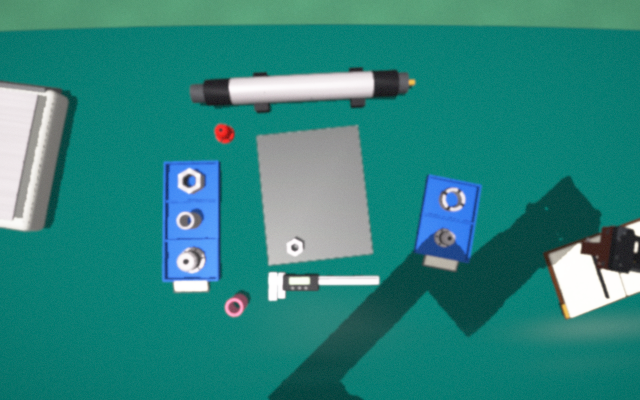

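View pics/s4.png

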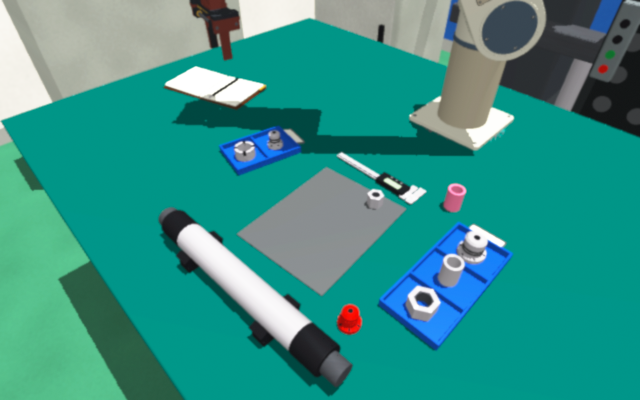

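The top view shows the long tray's plug at (191,260), sleeve at (188,220) and nut at (190,181), and the short tray's plug at (445,238) and ring at (453,199). All stand upright, and the caliper, probe and small nut have not moved.

```bash
python3 -c "
from workcell import *
print(close_job())"
```

```text
the job is handed in; nothing more can be done
None
```

Both kits are made up and the job was handed in at about 34 s: all five parts stand upright in their compartments in the order asked, and the small nut, caliper and probe were left where they were.

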